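# Pass the front order hanger from the make rail to the pass rail

## Robot

A 7-joint arm with a two-finger parallel gripper is mounted at the origin on a cart in front of the work surface, level with it; the furniture and walls round the work are solid. World frame = base frame: x ahead of the robot, y to its left, z up, the work surface at z = 0. Lengths are in m, angles in degrees, forces in N, time in s.
With the tool pointing down it reaches from about 0.425 to 0.875 m from the base axis. Payload 4.7 kg.
Tool frame: the origin (TCP) lies midway between the tips of the shut fingers; the grasp point (between the pads) lies 19 mm behind it; z points along the fingers, y is the line along which they close (so a half turn about z gives the same grasp; the last joint's range is limited). The gripper opens to 87 mm and grips with 3 to 60 N. Pads are 19 mm wide; open, the fingers measure 117 mm over their backs; the gripper's body (75 mm by 190 mm) begins 51 mm behind the grasp point.
Start: joints at [-74.135, 18.392, -4.016, 83.108, 1.295, 78.541, -3.26], TCP at [0.169, 0.628, 0.223] pointing down, gripper open.
Joint ranges: [-163.93, 163.93], [-17.29, 119.83], [-79.2, 71.16], [3.27, 140.29], [-89.18, 269.18], [5.43, 117.66], [-154.24, 154.24]. Speed limits (degrees/s): [147.25, 147.25, 180, 180, 180, 180, 180].

## Interface

Orientations are given as [roll, pitch, yaw] about the fixed x, y, z axes, in that order (R = Rz(yaw) Ry(pitch) Rx(roll)).
In Python, from cell import env gives the robot as it stands.
- The arm moves only by the tool step_arm, never from a script. Its argument "moves" is a list of rows, each an object with "dp": the shift along the tool's x, y, z in mm, a list of three; "dr": the turn, a rotation vector about the tool's x, y, z in rad, a list of three; "fingers": the closure, from 0 (fully open) to 1 (shut). In form: [{"dp": [dx, dy, dz], "dr": [ax, ay, az], "fingers": fingers}, ...]. A call has exactly 5 rows; each row shifts and turns the commanded pose from where the row before left it, along the tool's axes as they then stand; what a row does not reach is not made up. A row lasts 1/8 s, in which the tool goes at most 62.5 mm and 10.7 degrees, less where a joint would pass 70% of its speed; a pose out of reach is approached as far as the arm can. A call with a gripper value outside its range is refused whole. The fingers move at their own pace and stop on an object; "squeeze" is the grip in N (left out, the last holds). Time passes only in rows, so rows that do not move let the fingers close, or fill a call up. It gives the time, the measured TCP pose, the force, the opening and the grip force at its end, in the units of the state.
- env.get_obs(): the state, without advancing time (a new reading comes with each control period).
- env.read_camera(name): name is "side" or "top" or "wrist"; returns the picture (384x512x3 uint8, red, green, blue); there is no depth.
- env.camera_model(name): a dict with "fx", "fy", "cx", "cy" (pixels), "R" (3x3) and "t" (3): a world point X has camera coordinates R X + t. Camera axes: x right, y down, z forward; pixel columns grow to the right and rows downward; lengths in m; the calibration is good to about 2 mm. A picture is of the moment at which its call begins: read the wrist's pose just before it. camera_model takes no time and is no camera call; for the wrist camera it gives the pose at the moment of the call.
- env.sign_off(): hands the job in; it is judged then, once.
The state is a dict: "time_s": time; "qpos": joint angles; "joint_velocities": joint speeds; "effort": joint torques, N m; "tool_pos": TCP position; "tool_rot": TCP orientation; "force": force on the tool from outside, world axes, zero at the start; "wrist_torque": the same for the moment, N m; "grip_width": finger opening in m; "grasp_force": force on a finger pad.
Only numpy, scipy, OpenCV 4.12 (cv2) and the standard library are available. Lean on these libraries where they do the work, as an engineer would, in place of code of your own. Each camera call takes 0.05 s, during which the arm holds its last target. There are 200 camera calls.

## Task

The front order on the left-hand rail is made: move its hanger, the one nearest the gap between the rails, to the right-hand rail. Its eye is closed round the bar, so lift it over the bent-up end stop, off the free end and over the stop of the other rail; then slide it along that bar until it drops fully into the parking notch, and let go. Do not force it against the rails, do not strike the stands, and leave the waiting hanger and the other loose things where they are.

Things in the scene. Friction and masses are not known exactly. Their poses are not given: they have to be found in the camera images.
- hanger: The order hanger to move: plain steel, 0.17 to 0.29 kg, the one nearest the gap. Origin: middle of the eye's upper edge, which rests on the bar. z up, y along its bar, x across it. Strap 5 mm thick (y), 36 mm wide (x). Closed eye: window 16 mm wide (x), z -32 to 0 mm. Card holder below: 60 mm wide (y), x -5 to +5 mm, z -45 to -118 mm, card facing -x.
- hanger_grip (a point): Middle of the hanger's moulded grey plastic grip on top of the strap, 32 mm above the hanger's origin, same axes. The grip is 12 mm thick (y, along the bar), 30 mm wide (x) and 34 mm high. Pinch it from above across its 12 mm, the fingers closing along the bar.
- waiting_hanger: A second, identical hanger, at least 70 mm behind the first on the left-hand rail, same origin and axes. It stays there.
- rail_a: Left-hand stand (make rail), fixed, plain steel. Origin on the table straight below the free end of its bar; z up; the bar runs from the free end along +y for 185 mm to an upright 24 mm wide; flat foot 90 x 150 mm, 10 mm high, from y = 65 to 215 mm. The bar is 8 mm thick (x) and 14 mm high.
- rail_a_end (a point): Free end of the left-hand bar, at the height of the bar's top (170 mm above the table), axes as the stand. Here (y 0 to 8 mm) the bar is bent up into an end stop, as thick as the bar, its tip 10 mm above the bar's top. A hanger passes it when lifted more than 10 mm and less than 18 mm (then the eye's lower edge meets the bar from below).
- rail_b: Right-hand stand (pass rail), fixed, the mirror of the left-hand one: origin on the table below its free end, bar along -y for 160 mm to its upright, foot from y = -40 to -190 mm, same bar size. Its free end faces the other across a gap of about 50 mm, up to 15 mm and 0.10 rad out of line.
- rail_b_end (a point): Free end of the right-hand bar, at the height of the bar's top (170 mm above the table), axes as the stand; end stop from y 0 to -8 mm, 10 mm high too. An aluminium strip is let into the bar's top (flush to 0.4 mm). A gap in the strip is the parking notch: 9 mm long, 7 mm deep, steep walls; a hanger free to sink drops 7 mm into it and slides no farther.
- rail_b_post (a point): Foot of the right-hand upright on the table (172 mm from the free end), axes as the stand. The strip with the notch is clamped by hand anywhere in its slot: the middle of the notch is 62 to 104 mm from the bar's free end (68 to 110 mm from this upright's middle). Its place is not measured: it is found by feel, or seen.
- deli_tub0: Small lidded tub, 68 mm across, 56 mm high; origin under its middle. A bystander.
- deli_tub1: Second small lidded tub, 68 mm across, 56 mm high; origin under its middle. A bystander.
- dough_ring: Steel cutter ring, 66 mm across, 40 mm high; origin under its middle. A bystander.
- oregano_shaker: Glass shaker, 48 mm across, 86 mm high; origin under its middle. A bystander.
- ticket_pad: Order pad lying flat, 100 x 63 x 13 mm; origin under its middle. A bystander.
- marker: Marker pen lying flat, 138 mm long, 12 mm thick; origin under its middle. A bystander.

How it is judged (in metres and radians):
On the way, in this order (a step that is already met when the one before it is completed fails the run):
1. the hanger is off the left-hand bar: the strap is past its free end, in the gap (y of hanger in the frame of rail_a_end below -0.004 m and y of hanger in the frame of rail_b_end above 0 m).
2. the hanger hangs on the right-hand bar, past its end stop (y of hanger in the frame of rail_b_end below -0.011 m and z of hanger in the frame of rail_b_end between -0.011 and 0.003 m and x of hanger in the frame of rail_b_end between -0.01 and 0.01 m), for 0.1 s.
At the end, for the whole second after the job is handed in: The hanger hangs by its eye on the right-hand bar, sunk into the parking notch (eye edge 5 to 10 mm below the bar's top, 50 to 115 mm from the free end, on the bar within 10 mm sideways), within 0.2 rad of upright, at rest and let go (z of hanger in the frame of rail_b_end between -0.01 and -0.005 m and y of hanger in the frame of rail_b_end between -0.115 and -0.05 m and x of hanger in the frame of rail_b_end between -0.01 and 0.01 m and angle between hanger's own z axis and vertical below 0.2 rad and linear speed of hanger below 0.02 m/s and contact force between hanger and rail_b above 0.5 N); the robot touches nothing.
It fails at once if the hanger is forced against the left-hand rail (over 20 N) (contact force between hanger and rail_a above 20 N).
It fails at once if the hanger is forced against the right-hand rail (over 20 N) (contact force between hanger and rail_b above 20 N).
It fails at once if the waiting hanger is moved by more than 15 mm (distance of waiting_hanger from where it was at the start of the episode above 0.015 m).
It fails at once if the robot strikes a stand (over 15 N) (contact force between any of the arm, the fingers and rail_a above 15 N or contact force between any of the arm, the fingers and rail_b above 15 N).
It fails at once if another loose thing on the table is moved by more than 25 mm (distance of any of deli_tub0, deli_tub1, dough_ring, oregano_shaker, ticket_pad, marker from where it was at the start of the episode above 0.025 m).
It also fails if it takes over 48 s, if anything falls off the work surface, if the arm or the gripper's body presses on something with over 40 N, if the wrist force passes 120 N, or if a joint passes its speed limit or range.

## Working session

There is one attempt and no reset: what is moved stays moved. The work goes in short steps, Python scripts to look and compute and a tool call to move; the robot and the scene stay as the last step left them, time stands still between calls to the robot, and variables do not carry over. Pictures are saved under pics/ and viewed, at most 10 in all, crops included, and the job is handed in when it is done.

Besides the shell and the picture viewer there is one more tool, called after "Emit:" in YAML: its name, and indented under it one key for each argument. step_arm: Moves the arm, as the interface text tells. Its arguments: {"type":"object","properties":{"moves":{"type":"array","items":{"type":"object","properties":{"dp":{"type":"array","items":{"type":"number"}},"dr":{"type":"array","items":{"type":"number"}},"fingers":{"type":"number"}}}},"squeeze":{"type":"number"}},"required":["moves"]}

```bash
mkdir -p pics; python3 - <<'E'
from cell import env
import cv2,numpy as np
o=env.get_obs();print(o)
for n in("side","top"):
    im=env.read_camera(n);cv2.imwrite(f"pics/{n}0.png",im[:,:,::-1]);m=env.camera_model(n);print(n,m)
E
```

```text
{'time_s': 0.0, 'qpos': array([-74.13512677,  18.44147951,  -4.01615081,  83.17569814,
         1.29639061,  78.54032389,  -3.25982197]), 'joint_velocities': array([ 0.05021751,  0.12544214, -0.13285162, -0.02641366, -0.01729152,
        0.04075734,  0.00583531]), 'effort': array([ 9.98440737e-04, -4.91306984e+01, -4.03451370e-01, -3.12521625e+01,
       -6.40251744e-02,  4.38611617e-02,  1.82257322e-04]), 'tool_pos': array([0.16876305, 0.62713047, 0.2214272 ]), 'tool_rot': array([-1.79887823e+02,  6.90829889e-03,  1.64945944e+02]), 'force': array([-0.40205991,  0.19892868, -0.48274975]), 'wrist_torque': array([-0.00177699, -0.00716235, -0.00343634]), 'grasp_force': 0.0, 'grip_width': 0.08688192307690515}
side {'fx': 373.11402034595244, 'fy': 373.11402034595244, 'cx': 260.39482557484683, 'cy': 188.89303451030236, 'R': array([[-0.91669497, -0.39938277,  0.01279589],
       [-0.25233978,  0.55376667, -0.79351566],
       [ 0.30983054, -0.73064073, -0.60841528]]), 't': array([0.53491653, 0.25959907, 0.75495565])}
top {'fx': 402.9188779406339, 'fy': 402.9188779406339, 'cx': 252.20609056132287, 'cy': 192.07061498489472, 'R': array([[-2.49058795e-03, -9.99644779e-01,  2.65351363e-02],
       [-9.97125935e-01,  4.73284094e-04, -7.57604497e-02],
       [ 7.57209793e-02, -2.66475607e-02, -9.96772913e-01]]), 't': array([-0.0147327 ,  0.6001614 ,  0.96576662])}
```

View pics/side0.png

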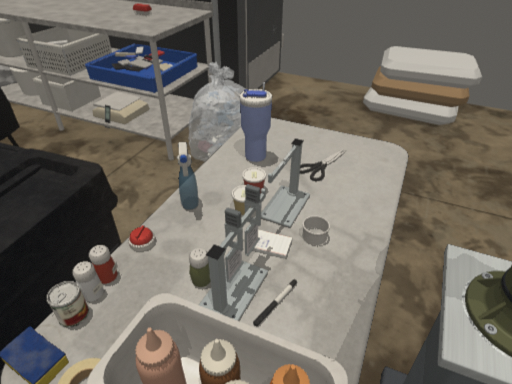

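View pics/top0.png

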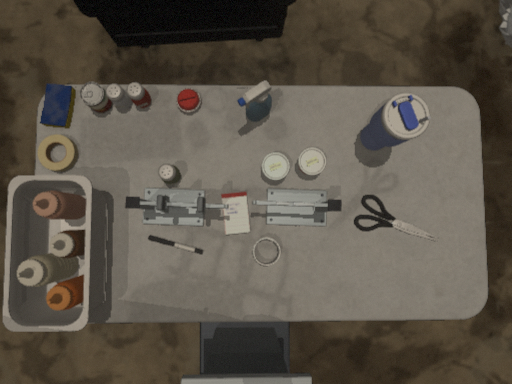

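The top view shows the left rail (upright at about 132,202, free end about 222,207) and the right rail (free end about 255,203, upright at 335,205). Two grey grips sit near (160,203) and (200,204). I'll enlarge both views.

```bash
python3 - <<'E'
import cv2,numpy as np
t=cv2.imread("pics/top0.png")[170:240,110:350]; s=cv2.imread("pics/side0.png")[130:325,190:320]
cv2.imwrite("pics/topc.png",cv2.resize(t,(792,231),interpolation=cv2.INTER_CUBIC))
cv2.imwrite("pics/sidec.png",cv2.resize(s,(390,585),interpolation=cv2.INTER_CUBIC))
c=np.zeros((585+0,800,3),np.uint8)
c[:390*0+585,:390]=cv2.imread("pics/sidec.png")
t1=cv2.resize(t[:, :120],(400,233),interpolation=cv2.INTER_CUBIC);t2=cv2.resize(t[:,120:],(400,233),interpolation=cv2.INTER_CUBIC)
c[:233,400:]=t1;c[250:483,400:]=t2
cv2.imwrite("pics/c.png",c)
E
```

```text
(no output)
```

View pics/c.png

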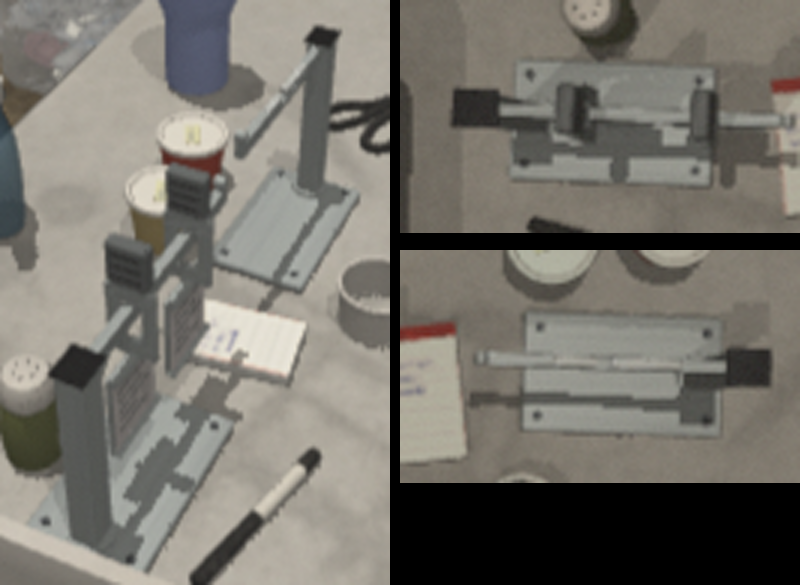

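```bash
cat > h.py <<'E'
import numpy as np
from cell import env
from scipy.spatial.transform import Rotation as Ro
def ray(m,u,v,z):
    R=np.array(m["R"]);t=np.array(m["t"]);C=-R.T@t
    d=R.T@np.array([(u-m["cx"])/m["fx"],(v-m["cy"])/m["fy"],1]);return C+d*(z-C[2])/d[2]
def px(m,X):
    c=np.array(m["R"])@X+m["t"];return m["fx"]*c[0]/c[2]+m["cx"],m["fy"]*c[1]/c[2]+m["cy"]
def tool(dw):
    o=env.get_obs();return Ro.from_euler("xyz",o["tool_rot"],degrees=True).inv().apply(dw)
E
python3 - <<'E'
from h import *
m=env.camera_model("top")
for n,u,v,z in[("a_end",228.5,205.7,.18),("a_far",140,203,.17),("b_end",252.8,202.1,.18),("b_far",327.5,205.1,.17),("grip",200.9,204.8,.21),("wait",161,203,.21)]:print(n,ray(m,u,v,z).round(4))
mw=env.camera_model("wrist");print(mw)
R=np.array(mw["R"]);C=-R.T@mw["t"];print("cam",C)
o=env.get_obs();T=Ro.from_euler("xyz",o["tool_rot"],degrees=True)
print("cam in tool",T.inv().apply(C-o["tool_pos"]), "axes in tool", (T.inv().as_matrix()@R.T).round(3))
print(tool([.58-.169,.09-.627,0]))
E
```

```text
a_end [0.5602 0.0374 0.18  ]
a_far [0.5664 0.2205 0.17  ]
b_end [ 0.5675 -0.0126  0.18  ]
b_far [ 0.5615 -0.1693  0.17  ]
grip [0.5607 0.0909 0.21  ]
wait [0.5644 0.1694 0.21  ]
{'fx': 265.51985457472273, 'fy': 265.51985457472273, 'cx': 255.77753382757487, 'cy': 189.94870865564687, 'R': array([[ 0.26064122,  0.96543453, -0.00152309],
       [ 0.93076046, -0.25086052,  0.26599619],
       [ 0.25641982, -0.0707472 , -0.96397288]]), 't': array([-0.64798324, -0.03050876,  0.39104333])}
cam [0.09701623 0.64559718 0.38408344]
cam in tool [ 0.07406857 -0.00114438 -0.16254129] axes in tool [[-0.001 -0.964 -0.266]
 [ 1.    -0.001  0.   ]
 [-0.    -0.266  0.964]]
[-0.53639163 -0.41179292  0.00078174]
```

Emit:
step_arm:
  moves:
    - {"dp": [0,0,-60],"dr": [0,0,-0.13],"fingers": 0}
    - {"dp": [0,0,-60],"dr": [0,0,-0.13],"fingers": 0}
    - {"dp": [-30,-49,-10],"dr": [0,0,0],"fingers": 0}
    - {"dp": [-33,-49,0],"dr": [0,0,0],"fingers": 0}
    - {"dp": [-33,-49,0],"dr": [0,0,0],"fingers": 0}

```text
time_s: 0.72
tool_pos: [0.2654, 0.4787, 0.3524]
tool_rot: [-180.0, 0.0, 179.9]
force: [1.5, 0.3, 0.2]
grip_width: 0.0868
grasp_force: 0.0
```

Emit:
step_arm:
  moves:
    - {"dp": [-33,-49,0],"dr": [0,0,0],"fingers": 0}
    - {"dp": [-33,-49,0],"dr": [0,0,0],"fingers": 0}
    - {"dp": [-33,-49,0],"dr": [0,0,0],"fingers": 0}
    - {"dp": [-33,-49,0],"dr": [0,0,0],"fingers": 0}
    - {"dp": [-33,-49,0],"dr": [0,0,0],"fingers": 0}

```text
time_s: 1.35
tool_pos: [0.4294, 0.2331, 0.3523]
tool_rot: [180.0, -0.0, 179.8]
force: [1.2, -0.3, 0.1]
grip_width: 0.0871
grasp_force: 0.0
```

Emit:
step_arm:
  moves:
    - {"dp": [-33,-49,0],"dr": [0,0,0],"fingers": 0}
    - {"dp": [-33,-49,0],"dr": [0,0,0],"fingers": 0}
    - {"dp": [-33,-49,10],"dr": [0,0,0],"fingers": 0}
    - {"dp": [-31,-49,20],"dr": [0,0,0],"fingers": 0}
    - {"dp": [0,-10,20],"dr": [0,0,0],"fingers": 0}

```text
time_s: 1.98
tool_pos: [0.5593, 0.0232, 0.3014]
tool_rot: [-179.8, 0.0, 179.4]
force: [-0.4, -0.2, 0.3]
grip_width: 0.0868
grasp_force: 0.0
```

```bash
python3 - <<'E'
from h import *
import cv2,json
m=env.camera_model("wrist");im=env.read_camera("wrist");cv2.imwrite("pics/w1.png",im[:,:,::-1])
json.dump({k:np.array(v).tolist() for k,v in m.items()},open("w1.json","w"))
for X in[(.5602,.0374,.18),(.5675,-.0126,.18),(.56,.091,.219),(.5615,-.17,.17)]:print(px(m,X))
cv2.imwrite("pics/w1c.png",cv2.resize(im[100:340,60:460,::-1],(800,480),interpolation=cv2.INTER_CUBIC))
E
```

```text
(np.float64(269.6467174177151), np.float64(187.04169471540678))
(np.float64(224.74960678980145), np.float64(193.84340396670098))
(np.float64(327.2522405027728), np.float64(196.60407437585064))
(np.float64(88.50105407740492), np.float64(187.7950348034479))
```

View pics/w1c.png

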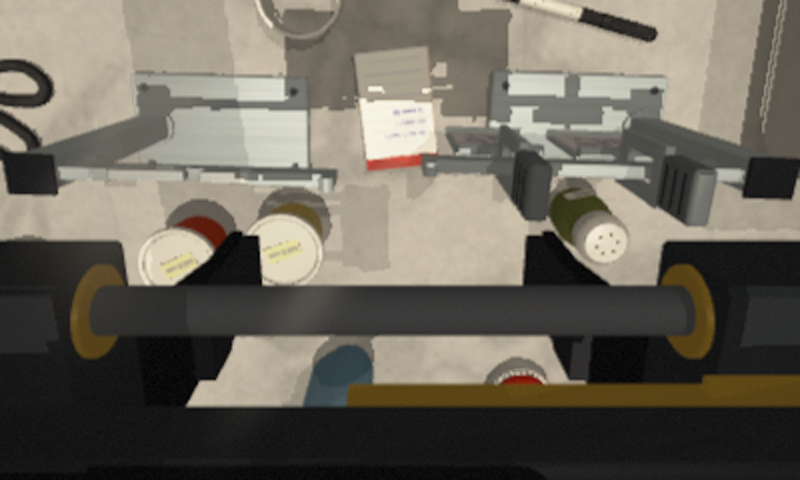

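The wrist view shows the right bar's end at crop (335,175), the left bar's end at (425,162) and the front grip at about (532,185). Each sits about 6 px from its prediction. I'll look from closer, with the camera straight above the bars.

Emit:
step_arm:
  moves:
    - {"dp": [-20,-34,15],"dr": [0,0,0],"fingers": 0}
    - {"dp": [-20,-34,20],"dr": [0,0,0],"fingers": 0}
    - {"dp": [-20,-30,20],"dr": [0,0,0],"fingers": 0}
    - {"dp": [0,0,0],"dr": [0,0,0],"fingers": 0}
    - {"dp": [0,0,0],"dr": [0,0,0],"fingers": 0}

```text
time_s: 2.65
tool_pos: [0.6179, -0.0679, 0.2478]
tool_rot: [179.9, -0.0, 179.9]
force: [0.3, 0.2, 0.9]
grip_width: 0.0871
grasp_force: 0.0
```

```bash
cat > snap.py <<'E'
from h import *
import cv2,json,sys
n=sys.argv[1];print(env.get_obs()["tool_pos"],env.get_obs()["tool_rot"])
m=env.camera_model("wrist");im=env.read_camera("wrist");cv2.imwrite(f"pics/{n}.png",im[:,:,::-1])
json.dump({k:np.array(v).tolist() for k,v in m.items()},open(f"{n}.json","w"))
for X in[(.5602,.0374,.18),(.5675,-.0126,.18),(.56,.091,.219),(.5615,-.17,.17)]:print(np.round(px(m,X),1))
E
python3 snap.py w2
```

```text
[ 0.61790872 -0.06793614  0.24782569] [ 1.79934660e+02 -1.34507604e-02  1.79926629e+02]
[379.9 136.6]
[320.8 145.4]
[480.  140.1]
[141.8 137.8]
```

Emit:
step_arm:
  moves:
    - {"dp": [0,30,0],"dr": [0,0,0],"fingers": 0}
    - {"dp": [0,40,0],"dr": [0,0,0],"fingers": 0}
    - {"dp": [0,40,0],"dr": [0,0,0],"fingers": 0}
    - {"dp": [0,20,0],"dr": [0,0,0],"fingers": 0}
    - {"dp": [0,0,0],"dr": [0,0,0],"fingers": 0}

```text
time_s: 3.32
tool_pos: [0.6181, 0.0627, 0.248]
tool_rot: [180.0, 0.0, -179.9]
force: [-0.9, -0.6, 0.2]
grip_width: 0.0873
grasp_force: 0.0
```

```bash
python3 snap.py w3; python3 - <<'E'
import cv2,numpy as np
a=cv2.imread("pics/w2.png");b=cv2.imread("pics/w3.png")
cv2.imwrite("pics/w23.png",np.vstack([cv2.resize(a[150:250,30:430],(800,200)),cv2.resize(b[100:300,60:460],(800,400))]))
E
```

```text
[0.61813688 0.06274563 0.24801407] [ 1.79963661e+02  3.06082839e-02 -1.79916543e+02]
[226.9 136.6]
[169.  145.2]
[296.6 140.3]
[ -4.9 137.1]
```

View pics/w23.png

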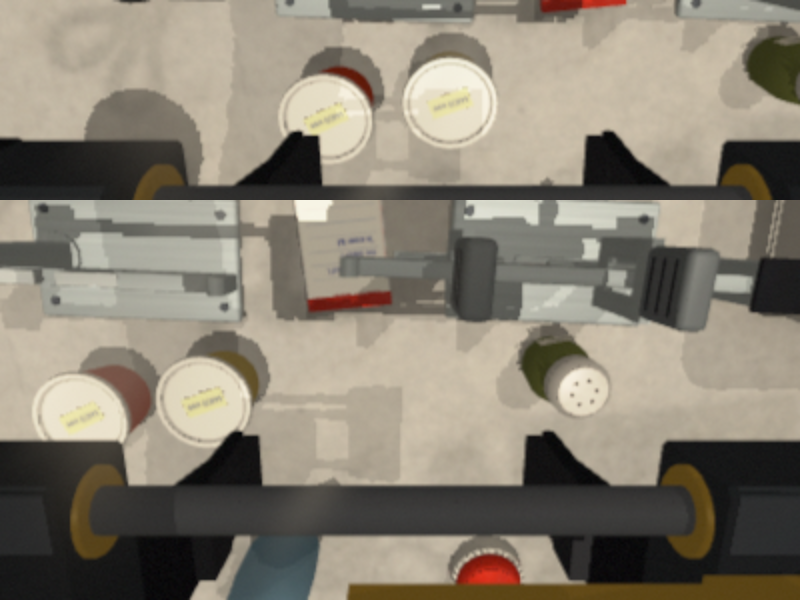

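The lower pane shows the left bar's end at about u 230, v 133, the front grip block at u 287–308, v 119–160, and the right bar's end at about u 178, v 142. I'll enlarge the bars to find the notch and the exact ends.

```bash
python3 - <<'E'
import cv2,numpy as np
a=cv2.imread("pics/w2.png");b=cv2.imread("pics/w3.png")
A=cv2.resize(a[115:160,130:330],(800,180),interpolation=cv2.INTER_CUBIC)
B=cv2.resize(b[110:170,150:350],(800,240),interpolation=cv2.INTER_CUBIC)
C=cv2.resize(a[125:155,190:323],(798,180),interpolation=cv2.INTER_CUBIC)
C=cv2.copyMakeBorder(np.clip(C*1.0*1.6-60,0,255).astype('uint8'),0,0,0,2,0)
cv2.imwrite("pics/z.png",np.vstack([A,B,C]))
E
```

```text
(no output)
```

View pics/z.png

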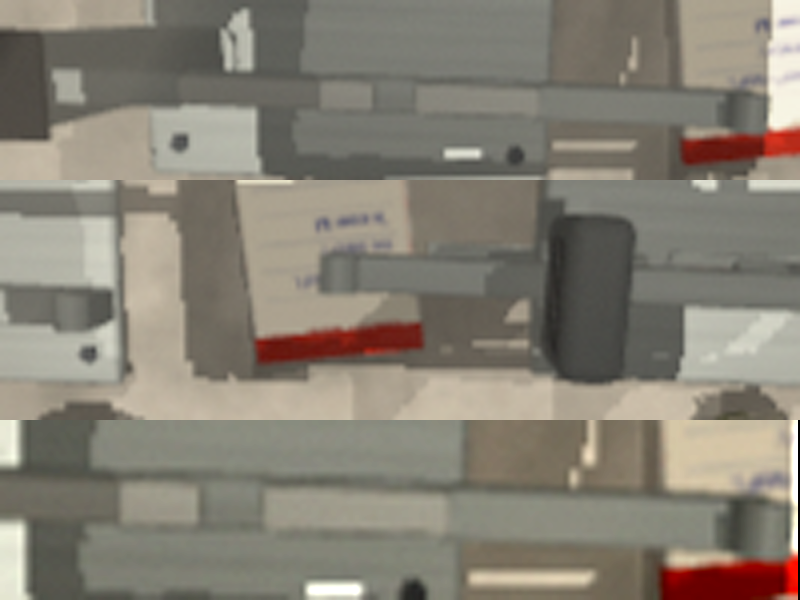

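```bash
python3 - <<'E'
from h import *
import json
L=lambda n:json.load(open(n+".json"))
a,b=L("w2"),L("w3")
for n,m,u,v,z in[("b_end",a,322,142.5,.18),("b_strip_end",a,264.5,140,.17),("notch",a,228.4,139.3,.17),("b_far",a,175,137.5,.17),
 ("a_end",b,230.5,133,.18),("a_bar",b,270,133.7,.17),("grip",b,299.5,139.3,.219),("a_bar2",b,345,137,.17)]:print(n,ray(m,u,v,z).round(4))
E
```

```text
b_end [ 0.565  -0.0117  0.18  ]
b_strip_end [ 0.5636 -0.0607  0.17  ]
notch [ 0.563  -0.0929  0.17  ]
b_far [ 0.5613 -0.1404  0.17  ]
a_end [0.5572 0.0405 0.18  ]
a_bar [0.5584 0.0746 0.17  ]
grip [0.5593 0.0931 0.219 ]
a_bar2 [0.5613 0.1415 0.17  ]
```

The strip is beige with its gap at u 223–234 in w2. That is a 9–10 mm notch centred about 81 mm from the free end, at y ≈ -0.093, which fits the given range. Next I'll go above the grip.

Emit:
step_arm:
  moves:
    - {"dp": [20,10,0],"dr": [0,0,0.035],"fingers": 0.4}
    - {"dp": [20,10,0],"dr": [0,0,0],"fingers": 0.4}
    - {"dp": [19,10,0],"dr": [0,0,0],"fingers": 0.4}
    - {"dp": [0,0,0],"dr": [0,0,0],"fingers": 0.4}
    - {"dp": [0,0,0],"dr": [0,0,0],"fingers": 0.4}

```text
time_s: 4.0
tool_pos: [0.5609, 0.0899, 0.2479]
tool_rot: [-180.0, 0.1, 177.7]
force: [0.8, 0.5, -0.0]
grip_width: 0.0534
grasp_force: 0.0
```

```bash
python3 - <<'E'
from h import *
o=env.get_obs();print(o["tool_pos"],o["tool_rot"],o["force"],o["grip_width"])
print(tool(1e3*(np.array([.5593,.0931,.186])-o["tool_pos"])))
E
```

```text
[0.56091021 0.08992513 0.24788162] [-1.79971173e+02  6.56105343e-02  1.77692084e+02] [ 0.83877986  0.45751773 -0.04022872] 0.053401770995011075
[ 1.80761581  3.13858394 61.87802078]
```

Emit:
step_arm:
  moves:
    - {"dp": [2,3,12],"dr": [0,0,0],"fingers": 0.4}
    - {"dp": [0,0,20],"dr": [0,0,0],"fingers": 0.4}
    - {"dp": [0,0,20],"dr": [0,0,0],"fingers": 0.4}
    - {"dp": [0,0,10],"dr": [0,0,0],"fingers": 0.4}
    - {"dp": [0,0,0],"dr": [0,0,0],"fingers": 0.4}

```text
time_s: 4.62
tool_pos: [0.5578, 0.0947, 0.1845]
tool_rot: [-179.9, -0.1, 177.8]
force: [-0.4, 0.2, 1.3]
grip_width: 0.0523
grasp_force: 0.0
```

```bash
python3 - <<'E'
from h import *
import cv2
s=env.read_camera("side")[:,:,::-1];t=env.read_camera("top")[:,:,::-1];w=env.read_camera("wrist")[:,:,::-1]
S=cv2.resize(s[170:300,190:320],(400,400),interpolation=cv2.INTER_CUBIC)
W=cv2.resize(w[60:260,155:355],(400,400),interpolation=cv2.INTER_CUBIC)
cv2.imwrite("pics/g1.png",np.hstack([S,W]))
E
```

```text
(no output)
```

View pics/g1.png

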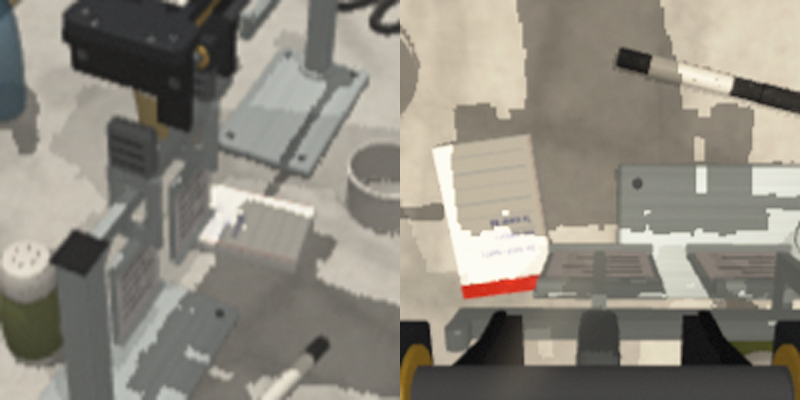

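The grip sits centred between the fingers (wrist pane x 596, inner finger edges at 522 and 685), with the waiting hanger clear. Closing.

Emit:
step_arm:
  moves:
    - {"dp": [0,0,0],"dr": [0,0,0],"fingers": 0.7}
    - {"dp": [0,0,0],"dr": [0,0,0],"fingers": 1}
    - {"dp": [0,0,0],"dr": [0,0,0],"fingers": 1}
    - {"dp": [0,0,0],"dr": [0,0,0],"fingers": 1}
    - {"dp": [0,0,0],"dr": [0,0,0],"fingers": 1}
  squeeze: 30

```text
time_s: 5.4
tool_pos: [0.5583, 0.0946, 0.1857]
tool_rot: [-180.0, 0.0, 177.8]
force: [0.6, 1.1, 0.4]
grip_width: 0.0118
grasp_force: 30.0
```

Emit:
step_arm:
  moves:
    - {"dp": [0,0,0],"dr": [0,0,0],"fingers": 1}
    - {"dp": [0,0,-4],"dr": [0,0,0],"fingers": 1}
    - {"dp": [0,0,-4],"dr": [0,0,0],"fingers": 1}
    - {"dp": [0,0,0],"dr": [0,0,0],"fingers": 1}
    - {"dp": [0,0,0],"dr": [0,0,0],"fingers": 1}

```text
time_s: 6.02
tool_pos: [0.5581, 0.0951, 0.1935]
tool_rot: [180.0, -0.0, 177.8]
force: [0.3, 0.8, -1.9]
grip_width: 0.0114
grasp_force: 29.9
```

Emit:
step_arm:
  moves:
    - {"dp": [0,0,-3],"dr": [0,0,0],"fingers": 1}
    - {"dp": [0,0,-3],"dr": [0,0,0],"fingers": 1}
    - {"dp": [0,0,0],"dr": [0,0,0],"fingers": 1}
    - {"dp": [0,-6,0],"dr": [0,0,0],"fingers": 1}
    - {"dp": [0,-10,0],"dr": [0,0,0],"fingers": 1}

```text
time_s: 6.65
tool_pos: [0.5575, 0.0786, 0.1994]
tool_rot: [-180.0, -0.0, 177.9]
force: [0.1, 0.1, -1.1]
grip_width: 0.0117
grasp_force: 29.9
```

Emit:
step_arm:
  moves:
    - {"dp": [0,-8,0],"dr": [0,0,0],"fingers": 1}
    - {"dp": [0,-6,0],"dr": [0,0,0],"fingers": 1}
    - {"dp": [0,0,0],"dr": [0,0,0],"fingers": 1}
    - {"dp": [0,0,0],"dr": [0,0,0],"fingers": 1}
    - {"dp": [0,0,0],"dr": [0,0,0],"fingers": 1}

```text
time_s: 7.28
tool_pos: [0.5571, 0.0656, 0.1995]
tool_rot: [180.0, -0.0, 177.9]
force: [-0.4, 0.8, -2.1]
grip_width: 0.0117
grasp_force: 29.9
```

Emit:
step_arm:
  moves:
    - {"dp": [0,-8,0],"dr": [0,0,0],"fingers": 1}
    - {"dp": [0,-8,0],"dr": [0,0,0],"fingers": 1}
    - {"dp": [0,-8,0],"dr": [0,0,0],"fingers": 1}
    - {"dp": [0,0,0],"dr": [0,0,0],"fingers": 1}
    - {"dp": [0,0,0],"dr": [0,0,0],"fingers": 1}

```text
time_s: 7.9
tool_pos: [0.5562, 0.0413, 0.1996]
tool_rot: [180.0, 0.0, 177.8]
force: [-0.7, -0.4, -2.0]
grip_width: 0.0119
grasp_force: 29.9
```

Emit:
step_arm:
  moves:
    - {"dp": [0,-8,0],"dr": [0,0,0],"fingers": 1}
    - {"dp": [0,-10,0],"dr": [0,0,0],"fingers": 1}
    - {"dp": [0,-9,0],"dr": [0,0,0],"fingers": 1}
    - {"dp": [0,0,0],"dr": [0,0,0],"fingers": 1}
    - {"dp": [0,0,0],"dr": [0,0,0],"fingers": 1}

```text
time_s: 8.52
tool_pos: [0.5552, 0.0143, 0.1996]
tool_rot: [180.0, 0.0, 177.8]
force: [-0.5, 1.5, -2.0]
grip_width: 0.012
grasp_force: 29.9
```

```bash
python3 - <<'E'
from h import *
import cv2
o=env.get_obs();print(o["tool_pos"],o["force"])
s=env.read_camera("side")[:,:,::-1];t=env.read_camera("top")[:,:,::-1];w=env.read_camera("wrist")[:,:,::-1]
S=cv2.resize(s[170:300,190:320],(400,400),interpolation=cv2.INTER_CUBIC)
W=cv2.resize(w[110:250,155:355],(400,280),interpolation=cv2.INTER_CUBIC)
W=cv2.copyMakeBorder(W,0,120,0,0,0)
cv2.imwrite("pics/g2.png",np.hstack([S,W]))
E
```

```text
[0.55520582 0.01432101 0.19957101] [-0.54017284  1.52352379 -1.99303923]
```

View pics/g2.png

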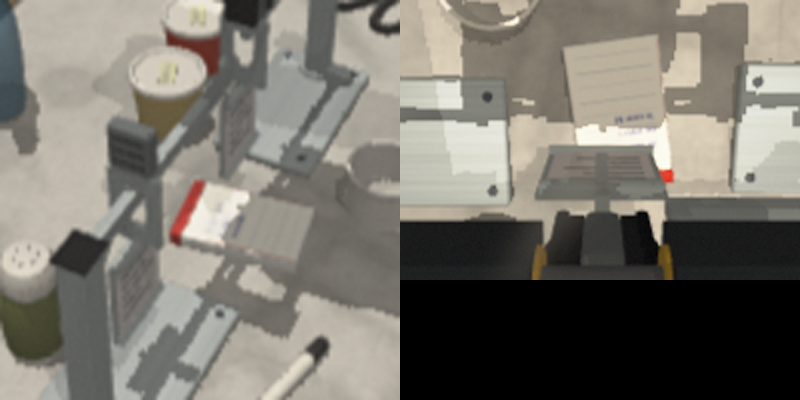

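The hanger is in the gap, clear of both ends. Shift sideways to the right-hand bar's line, then pass its stop.

Emit:
step_arm:
  moves:
    - {"dp": [-4,0,0],"dr": [0,0,-0.009],"fingers": 1}
    - {"dp": [-5.5,0,0],"dr": [0,0,0],"fingers": 1}
    - {"dp": [0,0,0],"dr": [0,0,0],"fingers": 1}
    - {"dp": [0,-6,0],"dr": [0,0,0],"fingers": 1}
    - {"dp": [0,-7,0],"dr": [0,0,0],"fingers": 1}

```text
time_s: 9.3
tool_pos: [0.5642, 0.0002, 0.1995]
tool_rot: [-180.0, -0.0, 178.3]
force: [0.9, 0.0, -1.6]
grip_width: 0.0119
grasp_force: 29.9
```

Emit:
step_arm:
  moves:
    - {"dp": [0,-6,0],"dr": [0,0,0],"fingers": 1}
    - {"dp": [0,-5,0],"dr": [0,0,0],"fingers": 1}
    - {"dp": [0,-5,0],"dr": [0,0,0],"fingers": 1}
    - {"dp": [0,0,0],"dr": [0,0,0],"fingers": 1}
    - {"dp": [0,0,0],"dr": [0,0,0],"fingers": 1}

```text
time_s: 9.93
tool_pos: [0.5638, -0.0149, 0.1995]
tool_rot: [180.0, -0.0, 178.4]
force: [0.3, 0.7, -2.3]
grip_width: 0.0117
grasp_force: 29.9
```

Emit:
step_arm:
  moves:
    - {"dp": [0,-5,0],"dr": [0,0,0],"fingers": 1}
    - {"dp": [0,-7,0],"dr": [0,0,0],"fingers": 1}
    - {"dp": [0,-8,0],"dr": [0,0,0],"fingers": 1}
    - {"dp": [0,0,0],"dr": [0,0,0],"fingers": 1}
    - {"dp": [0,0,0],"dr": [0,0,0],"fingers": 1}

```text
time_s: 10.55
tool_pos: [0.5633, -0.0351, 0.1996]
tool_rot: [180.0, 0.0, 178.3]
force: [-0.1, 0.5, -2.3]
grip_width: 0.0118
grasp_force: 29.9
```

Emit:
step_arm:
  moves:
    - {"dp": [0,0,3],"dr": [0,0,0],"fingers": 1}
    - {"dp": [0,0,3],"dr": [0,0,0],"fingers": 1}
    - {"dp": [0,0,3],"dr": [0,0,0],"fingers": 1}
    - {"dp": [0,0,2],"dr": [0,0,0],"fingers": 1}
    - {"dp": [0,0,0],"dr": [0,0,0],"fingers": 1}

```text
time_s: 11.18
tool_pos: [0.5631, -0.0352, 0.1884]
tool_rot: [-180.0, -0.0, 178.4]
force: [0.0, 0.5, -2.2]
grip_width: 0.0117
grasp_force: 29.9
```

Emit:
step_arm:
  moves:
    - {"dp": [0,0,1],"dr": [0,0,0],"fingers": 1}
    - {"dp": [0,0,0.7],"dr": [0,0,0],"fingers": 1}
    - {"dp": [0,0,0],"dr": [0,0,0],"fingers": 1}
    - {"dp": [0,0,0],"dr": [0,0,0],"fingers": 1}
    - {"dp": [0,-6,0],"dr": [0,0,0],"fingers": 1}

```text
time_s: 11.8
tool_pos: [0.5632, -0.0408, 0.1869]
tool_rot: [180.0, 0.0, 178.4]
force: [0.5, 0.6, -1.7]
grip_width: 0.0119
grasp_force: 29.9
```

Emit:
step_arm:
  moves:
    - {"dp": [0,-10,0],"dr": [0,0,0],"fingers": 1}
    - {"dp": [0,-12,0],"dr": [0,0,0],"fingers": 1}
    - {"dp": [0,-10,0],"dr": [0,0,0],"fingers": 1}
    - {"dp": [0,0,0],"dr": [0,0,0],"fingers": 1}
    - {"dp": [0,0,0],"dr": [0,0,0],"fingers": 1}

```text
time_s: 12.42
tool_pos: [0.5622, -0.0728, 0.1868]
tool_rot: [180.0, -0.0, 178.4]
force: [0.3, 0.2, -1.9]
grip_width: 0.012
grasp_force: 29.9
```

Emit:
step_arm:
  moves:
    - {"dp": [0,-8,0],"dr": [0,0,0],"fingers": 1}
    - {"dp": [0,-8,0],"dr": [0,0,0],"fingers": 1}
    - {"dp": [0,-3.5,0],"dr": [0,0,0],"fingers": 1}
    - {"dp": [0,0,0],"dr": [0,0,0],"fingers": 1}
    - {"dp": [0,0,0],"dr": [0,0,0],"fingers": 1}

```text
time_s: 13.05
tool_pos: [0.5616, -0.0924, 0.1868]
tool_rot: [180.0, -0.0, 178.4]
force: [-0.1, -0.3, -1.8]
grip_width: 0.0118
grasp_force: 29.9
```

Emit:
step_arm:
  moves:
    - {"dp": [0,0,1],"dr": [0,0,0],"fingers": 1}
    - {"dp": [0,0,0.8],"dr": [0,0,0],"fingers": 1}
    - {"dp": [0,0,0.7],"dr": [0,0,0],"fingers": 1}
    - {"dp": [0,0,0],"dr": [0,0,0],"fingers": 1}
    - {"dp": [0,0,0],"dr": [0,0,0],"fingers": 1}

```text
time_s: 13.68
tool_pos: [0.5616, -0.0927, 0.1844]
tool_rot: [180.0, 0.0, 178.4]
force: [-0.2, -0.3, -1.7]
grip_width: 0.0116
grasp_force: 29.9
```

Below the bar-top height with no contact force, so it's entering the notch.

Emit:
step_arm:
  moves:
    - {"dp": [0,0,1],"dr": [0,0,0],"fingers": 1}
    - {"dp": [0,0,0.8],"dr": [0,0,0],"fingers": 1}
    - {"dp": [0,0,0.7],"dr": [0,0,0],"fingers": 1}
    - {"dp": [0,0,0],"dr": [0,0,0],"fingers": 1}
    - {"dp": [0,0,0],"dr": [0,0,0],"fingers": 1}

```text
time_s: 14.3
tool_pos: [0.5616, -0.0927, 0.1819]
tool_rot: [180.0, 0.0, 178.3]
force: [0.3, -0.5, -1.7]
grip_width: 0.0118
grasp_force: 29.9
```

Emit:
step_arm:
  moves:
    - {"dp": [0,0,1],"dr": [0,0,0],"fingers": 1}
    - {"dp": [0,0,0.8],"dr": [0,0,0],"fingers": 1}
    - {"dp": [0,0,0.6],"dr": [0,0,0],"fingers": 1}
    - {"dp": [0,0,0],"dr": [0,0,0],"fingers": 1}
    - {"dp": [0,0,0],"dr": [0,0,0],"fingers": 1}

```text
time_s: 14.92
tool_pos: [0.5616, -0.0927, 0.1795]
tool_rot: [180.0, 0.0, 178.4]
force: [0.0, 0.5, -1.5]
grip_width: 0.0115
grasp_force: 29.9
```

Emit:
step_arm:
  moves:
    - {"dp": [0,0,0.4],"dr": [0,0,0],"fingers": 1}
    - {"dp": [0,0,0.4],"dr": [0,0,0],"fingers": 1}
    - {"dp": [0,0,0],"dr": [0,0,0],"fingers": 1}
    - {"dp": [0,0,0],"dr": [0,0,0],"fingers": 1}
    - {"dp": [0,0,0],"dr": [0,0,0],"fingers": 1}
  squeeze: 8

```text
time_s: 15.55
tool_pos: [0.5617, -0.0926, 0.1787]
tool_rot: [180.0, 0.0, 178.4]
force: [-0.5, 0.0, -1.3]
grip_width: 0.0122
grasp_force: 8.0
```

Emit:
step_arm:
  moves:
    - {"dp": [0,0,0],"dr": [0,0,0],"fingers": 0.8}
    - {"dp": [0,0,0],"dr": [0,0,0],"fingers": 0.7}
    - {"dp": [0,0,0],"dr": [0,0,0],"fingers": 0.6}
    - {"dp": [0,0,0],"dr": [0,0,0],"fingers": 0.5}
    - {"dp": [0,0,0],"dr": [0,0,0],"fingers": 0.5}

```text
time_s: 16.18
tool_pos: [0.5616, -0.0927, 0.1787]
tool_rot: [180.0, 0.0, 178.4]
force: [0.5, -0.3, 0.4]
grip_width: 0.0412
grasp_force: 0.0
```

Emit:
step_arm:
  moves:
    - {"dp": [0,0,-10],"dr": [0,0,0],"fingers": 0.5}
    - {"dp": [0,0,-20],"dr": [0,0,0],"fingers": 0.5}
    - {"dp": [0,0,-30],"dr": [0,0,0],"fingers": 0.5}
    - {"dp": [-30,0,-20],"dr": [0,0,0],"fingers": 0.5}
    - {"dp": [-30,0,0],"dr": [0,0,0],"fingers": 0.5}

```text
time_s: 16.8
tool_pos: [0.6236, -0.0945, 0.2621]
tool_rot: [180.0, 0.3, 178.4]
force: [0.7, 0.6, -0.3]
grip_width: 0.0434
grasp_force: 0.0
```

```bash
python3 snap.py w9; python3 - <<'E'
from h import *
import cv2
s=env.read_camera("side")[:,:,::-1];w=cv2.imread("pics/w9.png")
S=cv2.resize(s[130:260,210:340],(400,400),interpolation=cv2.INTER_CUBIC)
W=cv2.resize(w[80:280,155:355],(400,400),interpolation=cv2.INTER_CUBIC)
cv2.imwrite("pics/g3.png",np.hstack([S,W]))
E
```

```text
[ 0.62361373 -0.09445886  0.26210203] [179.96081583   0.30420684 178.38205511]
[402.  124.4]
[345.4 134.4]
[501.2 123.7]
[174.1 132.1]
```

View pics/g3.png

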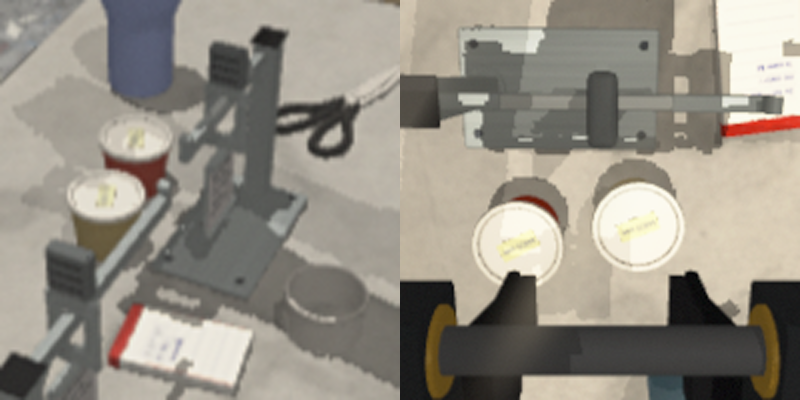

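The hanger hangs upright on the right-hand bar at the notch (grip at wrist pane 603,108), released about 7 mm below bar-top height. The bystanders and the waiting hanger look undisturbed.

Emit:
step_arm:
  moves:
    - {"dp": [0,0,-10],"dr": [0,0,0],"fingers": 0.5}
    - {"dp": [0,0,0],"dr": [0,0,0],"fingers": 0.5}
    - {"dp": [0,0,0],"dr": [0,0,0],"fingers": 0.5}
    - {"dp": [0,0,0],"dr": [0,0,0],"fingers": 0.5}
    - {"dp": [0,0,0],"dr": [0,0,0],"fingers": 0.5}

```text
time_s: 17.52
tool_pos: [0.6214, -0.0943, 0.2686]
tool_rot: [180.0, -0.0, 178.4]
force: [0.9, -0.0, -0.4]
grip_width: 0.0432
grasp_force: 0.0
```

```bash
python3 -c "
from cell import env
print(env.sign_off())"
```

```text
the job is handed in; nothing more can be done
None
```

The front hanger is on the right-hand rail, sunk about 7 mm into the parking notch and let go; I handed the job in at about 17.5 s, and the sign-off returned no verdict.

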